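Set a filled pill carousel to its start position and shut the lid

TASK

This pill dispenser has just been filled. Turn its round tray gently by the rim, either way, until the groove on the rim lines up with the fixed pointer on the housing, then close the lid gently until it is fully shut. Leave the bottle, the jar and the carton beside it where they are.

Things in the scene. Friction and masses are not known exactly. Their poses are not given: they have to be found in the camera images.
- dispenser: The fixed pill dispenser: a round grey drum 186 mm across in a wedge-shaped desk cradle. Origin on the bench under the drum; x points from its front (low, towards the robot) to its back (high, the lid's hinge), y to its left, z up. Drum and tray lean back 30 degrees: the tray's axis is (-0.5, 0, 0.866) in this frame. The drum's edge lies 20 mm below the top of the tray's rim, along that axis.
- tray_centre (a point): On the tray's axis, level with the top of its rim; z points out along the axis. The white tray has an upright rim all round, 168 mm outside and 152 mm inside diameter (8 mm thick), 18 mm above the cell walls inside it and 20 mm above the drum's edge outside, so it can be pinched anywhere, one finger inside, tool along the axis. The hub, 52 mm across, ends 12 mm below the rim's top.
- tray (a joint): Angle of the tray (rad), counter-clockwise positive looking down into it. 0 or any whole turn (6.283) is where the groove faces the pointer; it starts anywhere from 0.8 to 5.5. It turns without stops and stays where it is left (friction 0.12 N m).
- mark (a point): The engraved mark: a dark groove 4 mm wide across the rim; this point lies on the groove on top of the rim, in the middle of its thickness, 80 mm from the tray's axis. A dark arrow on the one covered blank cell points out to it.
- pointer (a point): Where the mark must come: the point on top of the rim, mid-thickness, straight inward from the pointer's tip. The pointer is a grey triangular nib, 20 mm wide, 25 mm long, pointing inward on the drum's edge at the front right as the robot sees it (45 degrees round from the front), 19 mm lower than the rim's top, so fingers that pinch the upper 15 mm of the rim pass over it.
- lid (a joint): Opening angle of the lid (rad): 0 shut, starts between 1.7 and 1.95, stop at 2.0. It stays where it is left (hinge friction 0.2 N m). Open, it stands about square to the tray, leaning over it, and can be pushed over from behind or drawn by its tab.
- lid_hinge (a point): Middle of the lid's hinge line, which runs along the dispenser's y, 98 mm from the tray's axis towards the back and 14 mm lower than the rim's top along the tray's axis.
- lid_tab (a point): Centre of the thumb tab at the lid's free edge, 198 mm from the hinge: 28 mm wide, 8 mm thick, 16 mm long. The lid is a round cap, 183 mm across, 25 mm deep, a clear window in a white frame; its flat outer face is parallel to the line from hinge to tab, 21 mm outside it (above it when shut). z points out of that face, x from tab to hinge.
- syrup_mid (a point): Centre of an amber glass bottle, 48 mm across, 115 mm tall, beside the dispenser; to be left alone.
- jar_mid (a point): Centre of a white plastic jar, 54 mm across, 62 mm tall, beside the dispenser; to be left alone.
- carton_mid (a point): Centre of a small medicine carton lying flat, 40 x 70 x 30 mm, beside the dispenser; to be left alone.

How it is judged:
On the way:
1. with the lid still open, the groove is brought to within 5 mm of facing the pointer and the tray stands still (distance between mark and pointer below 0.005 m and value of joint lid above 1 rad and velocity of joint tray between -0.1 and 0.1 rad/s), for 0.2 s.
At the end, for the whole second after the job is handed in: The groove on the rim is within 5 mm of facing the pointer, the lid is shut (within 0.03 rad, about 6 mm at its tab), and tray and lid are at rest (distance between mark and pointer below 0.005 m and value of joint lid below 0.03 rad and velocity of joint tray between -0.05 and 0.05 rad/s and velocity of joint lid between -0.05 and 0.05 rad/s); the robot touches nothing.
It fails at once if the tray is spun faster than 4 rad/s, so that tablets jump out of their cells (velocity of joint tray above 4 rad/s or velocity of joint tray below -4 rad/s).
It fails at once if the lid is slammed (closing faster than 2.5 rad/s) (velocity of joint lid below -2.5 rad/s).
It fails at once if the bottle, the jar or the carton is moved more than 20 mm or knocked over (distance of any of syrup_mid, jar_mid, carton_mid from where it was at the start of the episode above 0.02 m).
It also fails if it takes over 72 s, if anything falls off the work surface, if the arm or the gripper's body presses on something with over 40 N, if the wrist force passes 120 N, or if a joint passes its speed limit or range.

ROBOT

A 7-joint arm with a two-finger parallel gripper is mounted at the origin on the work surface. World frame = base frame: x ahead of the robot, y to its left, z up, the work surface at z = 0. Lengths are in m, angles in rad, forces in N, time in s.
With the tool pointing down it reaches from about 0.4 to 0.85 m from the base axis. Payload 10.4 kg.
Tool frame: the origin (TCP) lies at the very end of the fingers, on their centre line; the grasp point (between the pads) lies 19 mm behind it; z points along the fingers, y is the direction in which the jaws open and shut (so a half turn about z gives the same grasp; the last joint's range is limited). The gripper opens to 87 mm and grips with 3 to 60 N. Pads are 19 mm wide; open, the fingers measure 117 mm over their backs; the gripper's body (75 mm by 190 mm) begins 51 mm behind the grasp point.
Start: joints at [1.096, 0.332, -0.065, 1.46, 0.022, 1.35, -0.088], TCP at [0.273, -0.562, 0.223] pointing down, gripper open.
Joint ranges: [-2.6, 2.6], [-0.5, 2.12], [-1.47, 1.34], [0.16, 2.42], [-1.27, 4.41], [0.06, 2.06], [-2.6, 2.6]. Speed limits (rad/s): [2.22, 2.22, 2.79, 2.79, 3.14, 3.14, 3.14].

INTERFACE

Orientations are given as a unit quaternion [x, y, z, w].
In Python, from bench import read_state, imaging, r gives the robot as it stands. The module is installed in compiled form; this text tells all that it offers.
- The arm moves only by the tool move_arm, never from a script. Its argument "series" is a list of rows, each a list of 4 numbers: the shift along the tool's x, y, z in m, then the turn about the tool's z in rad. In form: [[x, y, z, roll], ...]. A call has 1 to 20 rows; each row is the pose to reach, as a shift and turn from the pose commanded when the call began, along the tool's axes at that moment; what a row does not reach only later rows make up. A row lasts 1/10 s, in which the tool goes at most 50 mm and 8.59 degrees, less where a joint would pass 70% of its speed; a pose out of reach is approached as far as the arm can. A call with a gripper value outside its range is refused whole. "claw" is the gripper's target within -1 to 1 (fully open at 1, half-way at 0, shut at -1), set as the call begins (left out, the last holds). The fingers move at their own pace and stop on an object; "newtons" is the grip in N (left out, the last holds). Time passes only in rows, so rows that repeat a pose let the fingers close. It gives the time, the measured TCP pose, the force and the opening at its end, in the units of the state.
- read_state(): the state, without advancing time (a new reading comes with each control period).
- imaging.camera(name): name is "scene" or "top" or "wrist"; returns (picture, depth): 384x512x3 uint8, red, green, blue; 384x512 float32, m along the optical axis (not along the pixel's ray), 0 where there is no reading.
- imaging.get_calibration(name): a dict with "camera_matrix" (3x3 intrinsics, pixels), "R" (3x3) and "t" (3): a world point X has camera coordinates R X + t. Camera axes: x right, y down, z forward; pixel columns grow to the right and rows downward; lengths in m; the calibration is good to about 2 mm. A picture is of the moment at which its call begins: read the wrist's pose just before it. get_calibration takes no time and is no camera call; for the wrist camera it gives the pose at the moment of the call.
- r.close_job(): hands the job in, once; it reports no verdict.
The state is a dict: "time": time; "joint_positions": joint angles; "joint_vel": joint speeds; "joint_torque": joint torques, N m; "ee_pos": TCP position; "eef_rot": TCP orientation; "ft_force": force on the tool from outside, world axes, zero at the start; "torque": the same for the moment, N m; "width": finger opening in m.
Only numpy, scipy, OpenCV 4.12 (cv2) and the standard library are available. Lean on these libraries where they do the work, as an engineer would, in place of code of your own. Each camera call takes 0.05 s, during which the arm holds its last target.

## Working session

There is one attempt and no reset: what is moved stays moved. The work goes in short steps, Python scripts to look and compute and a tool call to move; the robot and the scene stay as the last step left them, time stands still between calls to the robot, and variables do not carry over. Pictures are saved under pics/ and viewed, and the job is handed in when it is done.

Besides the shell and the picture viewer there is one more tool, called after "Call:" by a JSON object that holds its "op" and its "data", one argument or row to a line. move_arm: Moves the arm, as the interface text tells. Its arguments: {"type":"object","properties":{"series":{"type":"array","items":{"type":"array","items":{"type":"number"}}},"claw":{"type":"number"},"newtons":{"type":"number"}},"required":["series"]}

```bash
mkdir -p pics; python3 - <<'E'
from bench import read_state, imaging, r
import cv2,numpy as np
s=read_state()
for k,v in s.items(): print(k,np.round(v,4))
for n in ["scene","top"]:
    p,d=imaging.camera(n); np.savez(f"pics/{n}0.npz",p=p,d=d)
    cv2.imwrite(f"pics/{n}0.png",cv2.resize(p[:,:,::-1],(768,576)))
    c=imaging.get_calibration(n); print(n,c)
E
```

```text
time 0.0
joint_positions [ 1.0964  0.3329 -0.0647  1.461   0.0216  1.3499 -0.0885]
joint_vel [ 0.0012  0.0032 -0.      0.0002  0.0006  0.0003 -0.0006]
joint_torque [ 2.10000e-03 -6.23259e+01  2.58000e-02 -3.89883e+01 -6.13000e-02
  4.01000e-02  2.00000e-04]
ee_pos [ 0.2727 -0.5619  0.2217]
eef_rot [ 9.746e-01  2.240e-01 -2.000e-04 -7.000e-04]
ft_force [0.1224 0.7366 0.5418]
torque [-0.0032 -0.0123  0.0182]
width 0.0869
scene {'camera_matrix': array([[463.02537575,   0.        , 255.63609551],
       [  0.        , 463.02537575, 194.23385717],
       [  0.        ,   0.        ,   1.        ]]), 'R': array([[-0.83294574,  0.55335371, -0.00103201],
       [ 0.38753622,  0.58201267, -0.71489645],
       [-0.39498996, -0.59586989, -0.69922958]]), 't': array([ 0.49478241, -0.15429481,  1.23691178])}
top {'camera_matrix': array([[396.1328154 ,   0.        , 253.33995255],
       [  0.        , 396.1328154 , 188.11445755],
       [  0.        ,   0.        ,   1.        ]]), 'R': array([[ 2.20522269e-02, -9.99756465e-01,  8.42756953e-04],
       [-9.94629165e-01, -2.20243817e-02, -1.01132343e-01],
       [ 1.01126274e-01,  1.39196271e-03, -9.94872625e-01]]), 't': array([0.01833888, 0.59646037, 0.97248721])}
```

View pics/scene0.png

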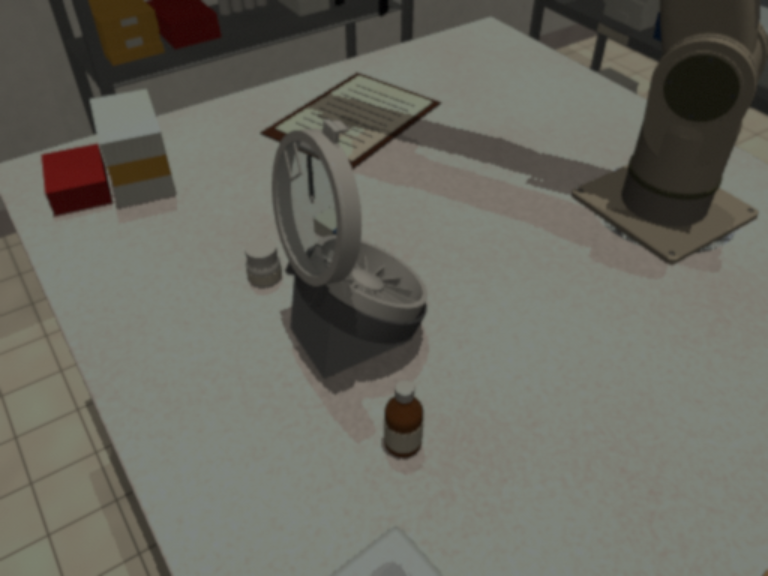

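View pics/top0.png

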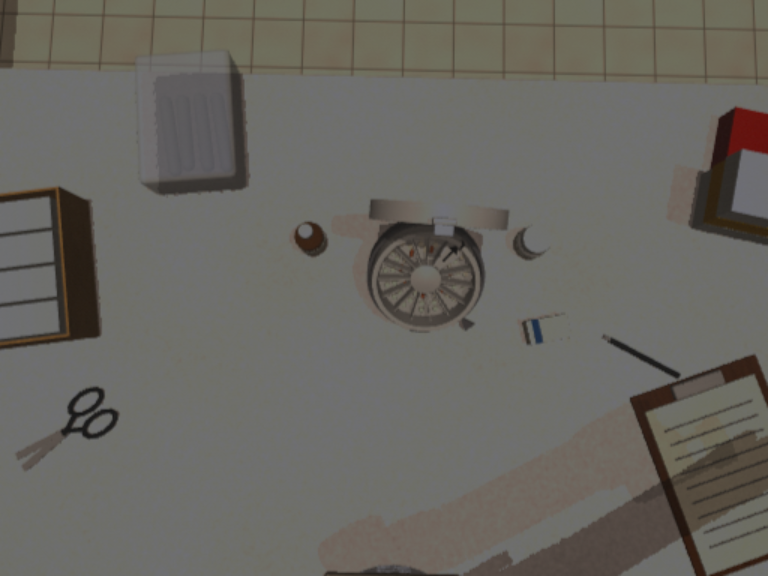

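The scene image shows the drum, the open lid and the bottle. In the top view the tray is centred near (425,280) of 768x576, the arrow points up-right near (455,250), and the pointer nib is at (467,324). Next I enlarge and measure.

```bash
cat > h.py <<'E'
import numpy as np,cv2
from bench import read_state, imaging, r
def load(n,i=0):
    z=np.load(f"pics/{n}{i}.npz"); return z['p'],z['d']
def cloud(d,c):
    K=c["camera_matrix"];v,u=np.mgrid[:d.shape[0],:d.shape[1]]
    X=np.stack([(u-K[0,2])/K[0,0]*d,(v-K[1,2])/K[1,1]*d,d],-1)
    return (X-c["t"])@c["R"]
def proj(X,c):
    q=np.atleast_2d(X)@c["R"].T+c["t"];q=q@c["camera_matrix"].T
    return q[:,:2]/q[:,2:]
E
python3 - <<'E'
from h import *
p,d=load("top");c=imaging.get_calibration("top");W=cloud(d,c)
crop=p[120:235,185:385]
cv2.imwrite("pics/topcrop.png",cv2.resize(np.clip(crop[:,:,::-1].astype(float)*1.8,0,255).astype(np.uint8),(800,460),interpolation=cv2.INTER_CUBIC))
for (u,v) in [(283,185),(311,216),(283,219),(250,185),(319,185),(295,151),(248,141),(338,141),(207,155),(350,160),(360,220)]:
    print(u,v,W[v,u].round(4))
p,d=load("scene");c=imaging.get_calibration("scene")
crop=p[80:260,160:300]
cv2.imwrite("pics/scrop.png",cv2.resize(np.clip(crop[:,:,::-1].astype(float)*1.8,0,255).astype(np.uint8),None,fx=3.3,fy=3.3,interpolation=cv2.INTER_CUBIC))
E
```

```text
283 185 [ 0.597  -0.0378  0.107 ]
311 216 [ 0.5276 -0.1103  0.0625]
283 219 [ 0.5185 -0.0415  0.0723]
250 185 [0.5939 0.0393 0.119 ]
319 185 [ 0.5969 -0.1192  0.1239]
295 151 [ 0.6299 -0.0399  0.3495]
248 141 [0.6623 0.0435 0.2752]
338 141 [ 0.6639 -0.1284  0.285 ]
207 155 [0.6632 0.1417 0.1119]
350 160 [ 0.6681 -0.2061  0.0597]
360 220 [ 0.5213 -0.2377  0.0317]
```

View pics/topcrop.png

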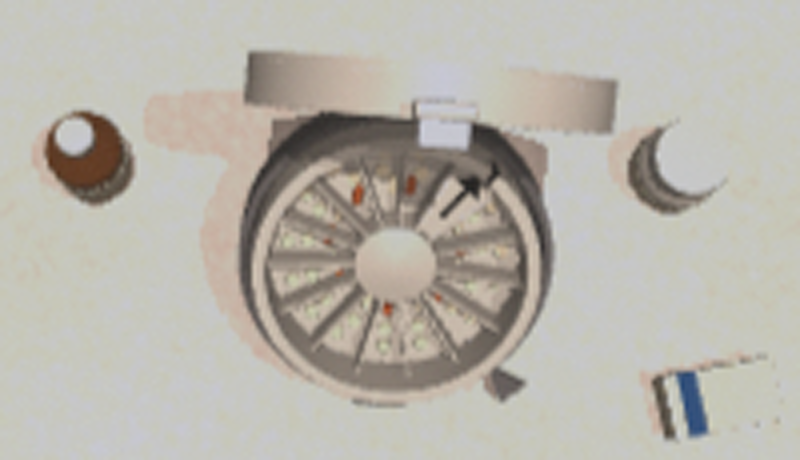

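View pics/scrop.png

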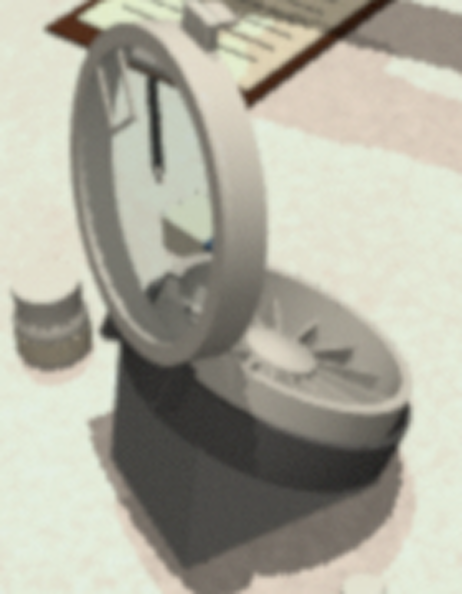

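```bash
cat >> h.py <<'E'
def frame(yaw):
    c,s=np.cos(yaw),np.sin(yaw);Rz=np.array([[c,-s,0],[s,c,0],[0,0,1]])
    A=np.array([[.866025,0,-.5],[0,1,0],[.5,0,.866025]]) # cols: ex(to back, up), ey left, axis
    # columns: ex=(.866,0,.5) ey=(0,1,0) ez=(-.5,0,.866)
    return Rz@A
E
python3 - <<'E'
from h import *
from scipy.optimize import least_squares
P=[]
for n in ["top","scene"]:
    p,d=load(n);c=imaging.get_calibration(n);W=cloud(d,c)
    m=(d>0)&(W[...,2]>.05)&(W[...,2]<.25)&(abs(W[...,0]-.59)<.15)&(abs(W[...,1]+.04)<.13)
    P.append(W[m])
print([len(q) for q in P])
for name,Q in (("top",P[0]),("scene",P[1]),("both",np.vstack(P))):
    x=np.array([.59,-.042,.125,-.08])
    for it in range(12):
        tol=.02 if it<4 else .006
        def loc(x): return (Q-x[:3])@frame(x[3])
        L=loc(x);rho=np.hypot(L[:,0],L[:,1])
        m=(rho>.076-tol/2)&(rho<.084+tol/2)&(abs(L[:,2])<tol)&(L[:,0]<.06)
        def f(x):
            L=((Q[m]-x[:3])@frame(x[3]));rho=np.hypot(L[:,0],L[:,1])
            # distance to solid annulus boundary
            dr=np.maximum(np.maximum(.076-rho,rho-.084),0);dz=L[:,2]
            inside=np.minimum(abs(dz),np.minimum(abs(rho-.076),abs(rho-.084)))
            dist=np.where(dz>0,np.hypot(dr,dz),np.where(dr>0,dr,inside))
            return dist
        s=least_squares(f,x,loss="soft_l1",f_scale=.001);x=s.x
    print(name,x.round(4),m.sum(),np.sqrt(np.mean(s.fun**2)))
    print(" spread",np.abs(s.fun).mean())
    for n in ["top","scene"]:
        c=imaging.get_calibration(n);p,_=load(n);F=frame(x[3])
        img=cv2.resize(np.clip(p[:,:,::-1]*1.5,0,255).astype(np.uint8),None,fx=4,fy=4,interpolation=cv2.INTER_CUBIC)
        t=np.linspace(0,2*np.pi,200)
        for rr,z,col in ((.084,0,(0,0,255)),(.076,0,(0,255,0)),(.026,-.012,(255,0,0)),(.093,-.02,(255,255,0))):
            X=x[:3]+np.stack([rr*np.cos(t),rr*np.sin(t),0*t+z],1)@F.T
            uv=(proj(X,c)+.5)*4-.5
            cv2.polylines(img,[np.round(uv).astype(int)],True,col,1)
        ptr=x[:3]+F@np.array([-.08*.7071,-.08*.7071,0]);tip=x[:3]+F@np.array([-.085*.7071,-.085*.7071,-.019]);hg=x[:3]+F@np.array([.098,0,-.014])
        for X,col in ((ptr,(255,0,255)),(tip,(0,255,255)),(hg,(0,128,255))):
            uv=(proj(X,c)[0]+.5)*4-.5;cv2.circle(img,tuple(np.round(uv).astype(int)),3,col,-1)
        cc=proj(x[:3],c)[0]*4
        u,v=int(cc[0]),int(cc[1]);cv2.imwrite(f"pics/fit_{name}_{n}.png",img[v-260:v+240,u-300:u+300])
E
```

```text
[4407, 6078]
top [ 0.5869 -0.0389  0.115  -0.061 ] 592 0.0012740979800709034
 spread 0.0009944433031435864
scene [ 0.5284 -0.0347  0.2178 -0.0449] 0 nan
 spread nan
both [ 0.5876 -0.0375  0.115  -0.0637] 1035 0.001225223438372427
 spread 0.0009666577164994134
  return _methods._mean(a, axis=axis, dtype=dtype,
  ret = ret.dtype.type(ret / rcount)
<stdin>:25: RuntimeWarning: Mean of empty slice.
```

View pics/fit_both_top.png

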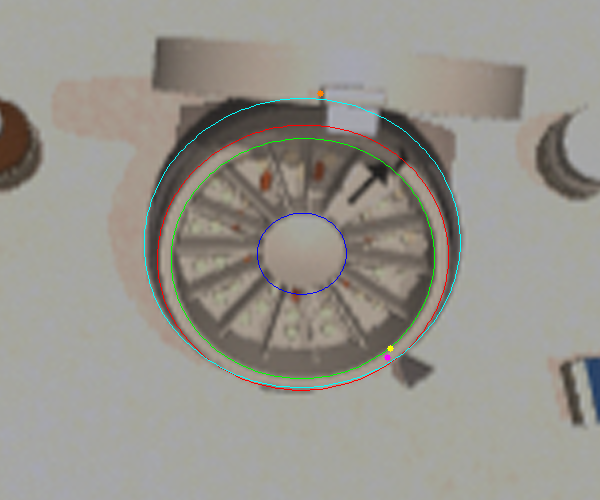

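View pics/fit_both_scene.png

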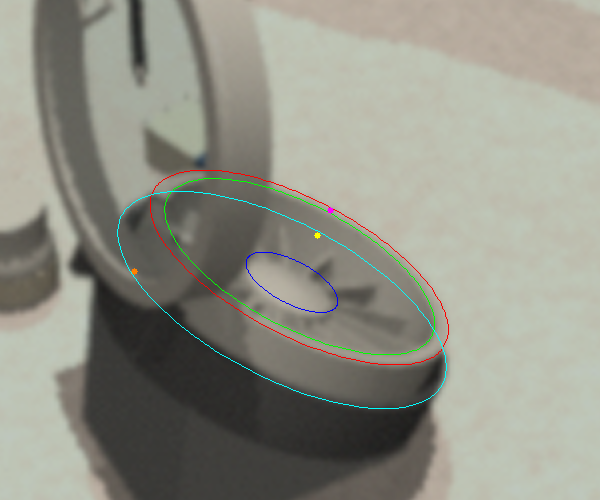

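```bash
cat >> h.py <<'E'
def ray(uv,c,p0,n):
    # intersect pixel ray with plane
    K=c["camera_matrix"];R=c["R"];o=-R.T@c["t"]
    dd=R.T@np.array([(uv[0]-K[0,2])/K[0,0],(uv[1]-K[1,2])/K[1,1],1])
    return o+dd*((p0-o)@n)/(dd@n)
E
python3 - <<'E'
from h import *
x=np.array([.5876,-.0375,.115,-.0637]);F=frame(x[3]);c=imaging.get_calibration("top")
cc=proj(x[:3],c)[0]*4;off=np.array([int(cc[0])-300,int(cc[1])-260])
def px(cx,cy): return (np.array([cx,cy])+off+.5)/4-.5
for nm,q,h in (("mark",(400,158),0),("arrowtip",(388,168),-.018),("arrowtail",(350,201),-.018),("nib",(412,371),-.02),("nibtip",(393,362),-.019),("nibR",(433,371),-.02),("nibL",(409,388),-.02)):
    X=ray(px(*q),c,x[:3]+F[:,2]*h,F[:,2]);L=(X-x[:3])@F
    print(nm,px(*q).round(1),X.round(4),"rho",np.hypot(L[0],L[1]).round(4),"ang",np.degrees(np.arctan2(L[1],L[0])).round(1))
# lid points
Q=[]
for n in ("top","scene"):
    p,d=load(n);cn=imaging.get_calibration(n);W=cloud(d,cn)
    L=(W-x[:3])@F
    m=(d>0)&(W[...,2]>.2)&(W[...,2]<.42)&(abs(W[...,0]-.64)<.1)&(abs(W[...,1]+.04)<.12)
    B=L[m];print(n,len(B),W[m].min(0).round(3),W[m].max(0).round(3))
    # lid hinge coords
    v=B-np.array([.098,0,-.014]);
    th=np.degrees(np.arctan2(v[:,2],-v[:,0]));r_=np.hypot(v[:,0],v[:,2])
    for lo in (.05,.1,.15,.18,.19,.2):
        k=(r_>lo)&(r_<lo+.02)
        if k.sum(): print(lo,k.sum(),np.percentile(th[k],[0,5,50,95,100]).round(1),np.percentile(v[k,1],[1,50,99]).round(3))
E
```

```text
mark [307.6 162.6] [ 0.644  -0.0892  0.1494] rho 0.0838 ang -34.9
arrowtip [304.6 165.1] [ 0.6418 -0.0853  0.1272] rho 0.071 ang -38.6
arrowtail [295.1 173.4] [ 0.6237 -0.0649  0.116 ] rho 0.0416 ang -36.9
nib [310.6 215.9] [ 0.5279 -0.1097  0.0602] rho 0.1066 ang -134.7
nibtip [305.9 213.6] [ 0.533  -0.0976  0.0638] rho 0.094 ang -137.6
nibR [315.9 215.9] [ 0.5282 -0.1224  0.0608] rho 0.1152 ang -129.8
nibL [309.9 220.1] [ 0.5177 -0.1088  0.0543] rho 0.1151 ang -139.0
top 1391 [ 0.62  -0.132  0.254] [0.68  0.048 0.357]
0.1 14 [105.8 106.4 111.1 116.9 117.7] [-0.09   0.089  0.09 ]
0.15 254 [105.8 106.5 110.4 114.5 115.8] [-0.076  0.058  0.074]
0.18 585 [106.1 106.7 110.6 113.6 114.1] [-0.043  0.     0.041]
0.19 242 [103.1 103.6 107.5 113.  113.8] [-0.015 -0.001  0.015]
0.2 163 [103.1 103.4 106.2 108.5 108.8] [-0.015 -0.001  0.011]
scene 4673 [ 0.619 -0.134  0.2  ] [0.696 0.052 0.355]
0.05 501 [102.7 113.5 127.7 132.3 133.7] [-0.078  0.019  0.086]
0.1 661 [105.3 108.8 118.4 119.7 120.5] [-0.086  0.033  0.093]
0.15 657 [105.9 107.4 114.9 115.7 116.4] [-0.068  0.04   0.077]
0.18 476 [106.2 107.2 111.1 114.4 114.7] [-0.036  0.013  0.042]
0.19 217 [103.1 103.7 108.7 113.6 114.3] [-0.012  0.005  0.016]
0.2 117 [103.1 103.6 107.4 109.  109.3] [-0.011  0.004  0.016]
```

Yaw, tab and nib are consistent: the nib is at −134.7° and the tab is centred. The mark is at about −36°, so the tray must turn about −99°. The lid is at about 1.85 rad. First I'll nudge the lid a little further open for clearance, approaching over the top.

```bash
cat >> h.py <<'E'
from scipy.spatial.transform import Rotation as Ro
X0=np.array([.5876,-.0375,.115,-.0637]);F0=frame(X0[3])
def rows(targets):
    s=read_state();T=Ro.from_quat(s["eef_rot"]).as_matrix();p=s["ee_pos"]
    print("t",s["time"],"p",p.round(4),"ft",s["ft_force"].round(1),"w",round(float(s["width"]),4),"q7",s["joint_positions"][6].round(2))
    h0=np.degrees(np.arctan2(T[1,1],T[0,1]));out=[]
    print("jaw heading",h0.round(1),"toolz",T[:,2].round(3))
    for P,h in targets:
        dlt=T.T@(np.array(P)-p);ro=0 if h is None else -np.radians((h-h0+90)%180-90)
        out.append([*(dlt.round(4)),round(float(ro),3)])
    return out
E
python3 - <<'E'
from h import *
for q in rows([((.40,-.45,.36),None),((.52,-.06,.36),-93.65),((.56,-.04,.32),-93.65)]):print(q)
E
```

```text
t 0.1 p [ 0.2728 -0.562   0.2218] ft [ 0.2 -0.2 -0.1] w 0.087 q7 -0.09
jaw heading -64.1 toolz [-0.001  0.001 -1.   ]
[np.float64(0.1634), np.float64(-0.0453), np.float64(-0.1381), 0.0]
[np.float64(0.4416), np.float64(-0.3438), np.float64(-0.1377), 0.516]
[np.float64(0.4863), np.float64(-0.3443), np.float64(-0.0977), 0.516]
```

Call:
{"op": "move_arm", "data": {
  "series": [
    [0.04, -0.01, -0.035, 0],
    [0.08, -0.02, -0.07, 0],
    [0.12, -0.035, -0.105, 0],
    [0.163, -0.045, -0.138, 0],
    [0.2, -0.085, -0.138, 0.1],
    [0.235, -0.122, -0.138, 0.2],
    [0.27, -0.16, -0.138, 0.3],
    [0.305, -0.198, -0.138, 0.4],
    [0.34, -0.235, -0.138, 0.5],
    [0.375, -0.272, -0.138, 0.516],
    [0.41, -0.31, -0.138, 0.516],
    [0.442, -0.344, -0.138, 0.516],
    [0.442, -0.344, -0.138, 0.516],
    [0.442, -0.344, -0.138, 0.516],
    [0.442, -0.344, -0.138, 0.516]
  ],
  "claw": -1,
  "newtons": 8
}}

```text
time: 1.6
ee_pos: [0.5202, -0.0601, 0.3602]
eef_rot: [0.999, -0.032, -0.0, 0.0]
ft_force: [-0.7, -0.4, -0.3]
width: 0.0007
```

```bash
python3 - <<'E'
from h import *
for q in rows([((.52,-.06,.36),-93.65),((.56,-.045,.32),-93.65)]):print(q)
c=imaging.get_calibration("wrist")
p,d=imaging.camera("wrist");np.savez("pics/wrist1.npz",p=p,d=d,**c)
cv2.imwrite("pics/wrist1.png",cv2.resize(p[:,:,::-1],(768,576)));print(c)
E
```

```text
t 1.6 p [ 0.5202 -0.0601  0.3602] ft [-0.7 -0.4 -0.3] w 0.0007 q7 -1.64
jaw heading -93.7 toolz [-0.001 -0.    -1.   ]
[np.float64(-0.0002), np.float64(-0.0001), np.float64(0.0002), -0.0]
[np.float64(0.0388), np.float64(-0.0177), np.float64(0.0402), -0.0]
{'camera_matrix': array([[272.319092  ,   0.        , 260.27287845],
       [  0.        , 272.319092  , 190.76782268],
       [  0.        ,   0.        ,   1.        ]]), 'R': array([[-6.39447497e-02, -9.97953025e-01,  9.10592177e-04],
       [-9.54109353e-01,  6.14028645e-02,  2.93095598e-01],
       [-2.92551552e-01,  1.78731202e-02, -9.56082706e-01]]), 't': array([-0.0274192 ,  0.42412045,  0.67714219])}
```

View pics/wrist1.png

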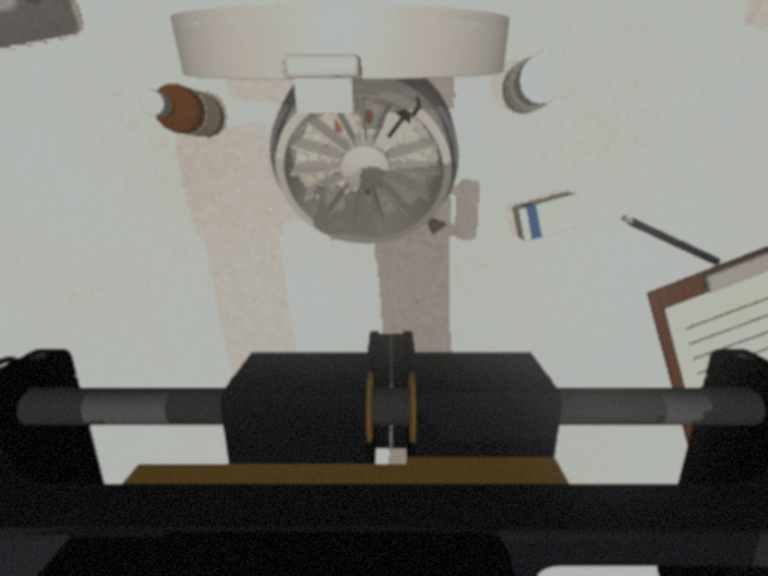

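The wrist view shows the tray ahead, the arrow at (405,120) and the nib at (437,226). Now I lower to z=0.33 and push the tab back gently.

Call:
{"op": "move_arm", "data": {
  "series": [
    [0.02, -0.02, 0.015, 0],
    [0.04, -0.02, 0.03, 0],
    [0.06, -0.02, 0.03, 0],
    [0.07, -0.02, 0.03, 0],
    [0.075, -0.02, 0.03, 0],
    [0.08, -0.02, 0.03, 0],
    [0.085, -0.02, 0.03, 0],
    [0.09, -0.02, 0.03, 0],
    [0.095, -0.02, 0.03, 0],
    [0.095, -0.02, 0.03, 0]
  ]
}}

```text
time: 2.65
ee_pos: [0.6168, -0.046, 0.3304]
eef_rot: [0.999, -0.032, -0.0, -0.0]
ft_force: [0.3, 0.3, 0.9]
width: 0.0005
```

```bash
cat >> h.py <<'E'
def lidang(x=X0):
    p,d=imaging.camera("top");c=imaging.get_calibration("top");W=cloud(d,c);L=(W-x[:3])@frame(x[3])-np.array([.098,0,-.014])
    return p,d,L
E
python3 - <<'E'
from h import *
p,d,L=lidang();cv2.imwrite("pics/top2.png",cv2.resize(p[90:240,180:390,::-1],None,fx=3.6,fy=3.6))
r_=np.hypot(L[...,0],L[...,2]);th=np.degrees(np.arctan2(L[...,2],-L[...,0]))
m=(d>0)&(abs(L[...,1])<.08)&(abs(L[...,1])>.02)&(r_>.15)&(r_<.19)&(th>80)&(th<140);print(m.sum(),np.percentile(th[m],[1,5,50,95]))
E
```

```text
Traceback (most recent call last):
IndexError: index -1 is out of bounds for axis 0 with size 0
```

View pics/top2.png

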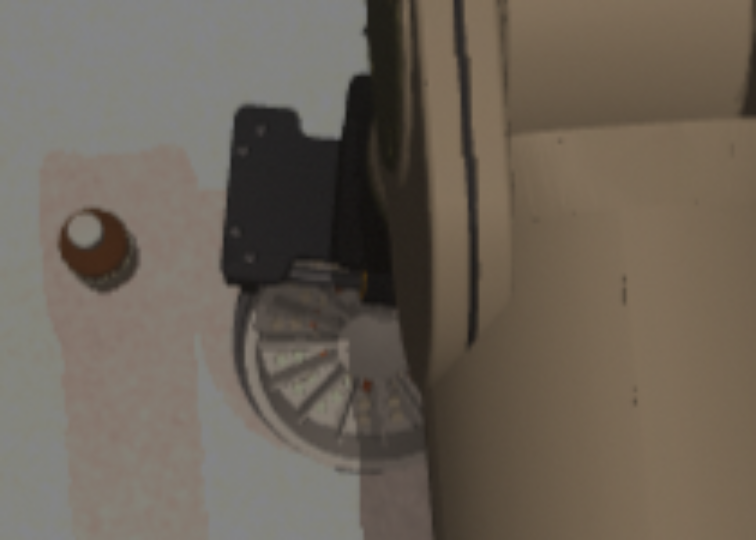

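The top view is blocked by the arm, so I use the scene camera instead.

```bash
cat >> h.py <<'E'
def lid_scene(tag):
    p,d=imaging.camera("scene");c=imaging.get_calibration("scene");W=cloud(d,c);L=(W-X0[:3])@F0-np.array([.098,0,-.014])
    cv2.imwrite(f"pics/scene_{tag}.png",cv2.resize(p[40:290,130:400,::-1],None,fx=2.4,fy=2.4,interpolation=cv2.INTER_CUBIC))
    m=(d>0)&(L[...,1]>.03)&(L[...,1]<.1)&(L[...,2]>.03)
    # front rim plane of lid: points on left part, per-candidate th: offset v=th-plane
    Q=L[m]
    best=None
    for th in np.radians(np.arange(0,120,.5)):
        u=np.array([-np.cos(th),np.sin(th)]);n=np.array([np.sin(th),np.cos(th)])
        s=Q[:,[0,2]]@u;h=Q[:,[0,2]]@n
        rr=np.hypot(s-.0975,Q[:,1]);k=np.sum((abs(rr-.0915)<.0025)&(h>-.006)&(h<.021))
        if best is None or k>best[0]: best=(k,np.degrees(th))
    return best
E
python3 - <<'E'
from h import *
print(lid_scene("a"))
E
```

```text
(np.int64(1141), np.float64(108.0))
```

View pics/scene_a.png

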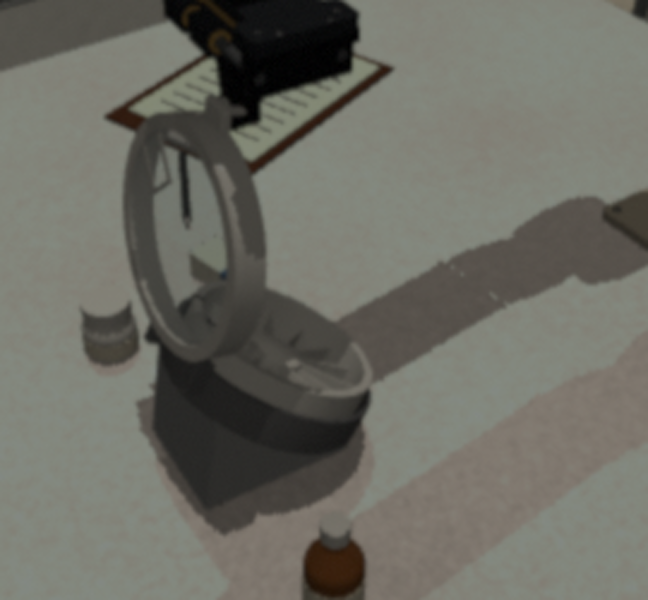

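The finger is touching the tab at (225,110) and the lid is at about 108°. I push about 18 mm further.

Call:
{"op": "move_arm", "data": {
  "series": [
    [0.005, 0, 0, 0],
    [0.01, 0, 0, 0],
    [0.015, 0, 0, 0],
    [0.018, 0, 0, 0],
    [0.018, 0, 0, 0]
  ]
}}

```text
time: 3.25
ee_pos: [0.6348, -0.0471, 0.3302]
eef_rot: [0.999, -0.032, -0.0, -0.0]
ft_force: [0.1, -0.0, -0.3]
width: 0.0006
```

```bash
python3 - <<'E'
from h import *
print(lid_scene("b"))
for q in rows([((.57,-.045,.33),86.35),((.54,-.1,.30),86.35)]):print(q)
E
```

```text
(np.int64(1131), np.float64(112.5))
t 3.3 p [ 0.6346 -0.0471  0.3303] ft [-0.  -0.4  0.4] w 0.0004 q7 -1.73
jaw heading -93.7 toolz [-0.  0. -1.]
[np.float64(-0.0646), np.float64(0.002), np.float64(0.0003), -0.0]
[np.float64(-0.091), np.float64(0.0588), np.float64(0.0303), -0.0]
```

Call:
{"op": "move_arm", "data": {
  "series": [
    [-0.04, 0, 0, 0],
    [-0.08, 0, 0, -0.14],
    [-0.12, 0.01, 0, -0.29],
    [-0.13, 0.02, 0, -0.44],
    [-0.13, 0.03, 0, -0.59],
    [-0.13, 0.04, 0, -0.74],
    [-0.13, 0.05, 0, -0.89],
    [-0.13, 0.05, 0, -1.04],
    [-0.13, 0.05, 0, -1.19],
    [-0.13, 0.05, 0, -1.34],
    [-0.13, 0.05, 0, -1.49],
    [-0.13, 0.05, 0, -1.64],
    [-0.13, 0.05, 0, -1.79],
    [-0.13, 0.05, 0, -1.94],
    [-0.13, 0.05, 0, -2.09],
    [-0.13, 0.05, 0, -2.24],
    [-0.13, 0.05, 0, -2.39],
    [-0.13, 0.05, 0, -2.54],
    [-0.13, 0.05, 0, -2.69],
    [-0.13, 0.05, 0, -2.84]
  ],
  "claw": -0.45
}}

```text
time: 5.3
ee_pos: [0.5014, -0.0887, 0.3306]
eef_rot: [0.179, 0.984, -0.0, 0.0]
ft_force: [0.2, -0.4, -0.8]
width: 0.0239
```

```bash
cat >> h.py <<'E'
def rim(a,r=.08,h=0): a=np.radians(a);return X0[:3]+F0@np.array([r*np.cos(a),r*np.sin(a),h])
def jaw(a):
    a=np.radians(a);v=F0@np.array([np.cos(a),np.sin(a),0]);return np.degrees(np.arctan2(v[1],v[0]))
def tgt(a,dz=-.010):
    P=rim(a).copy();P[2]+=dz;return (P,jaw(a))
def shot(tag):
    c=imaging.get_calibration("wrist");p,d=imaging.camera("wrist");np.savez(f"pics/w_{tag}.npz",p=p,d=d,**c)
    cv2.imwrite(f"pics/w_{tag}.png",cv2.resize(p[:,:,::-1],(768,576)));return p,d,c
E
python3 - <<'E'
from h import *
shot("c")
for q in rows([tgt(-100,.06),tgt(-100)]):print(np.array(q))
print(tgt(-100),tgt(-150))
E
```

```text
t 5.35 p [ 0.5014 -0.0887  0.3307] ft [-0.1  0.3 -0.1] w 0.024 q7 1.28
jaw heading 70.0 toolz [ 0. -0. -1.]
[-0.074  -0.0013  0.1626 -0.135 ]
[-0.074  -0.0013  0.2326 -0.135 ]
(array([ 0.57057852, -0.115359  ,  0.09805407]), np.float64(-102.33194106963569)) (array([ 0.52517544, -0.07359946,  0.07035898]), np.float64(-149.95966129938571))
```

View pics/w_c.png

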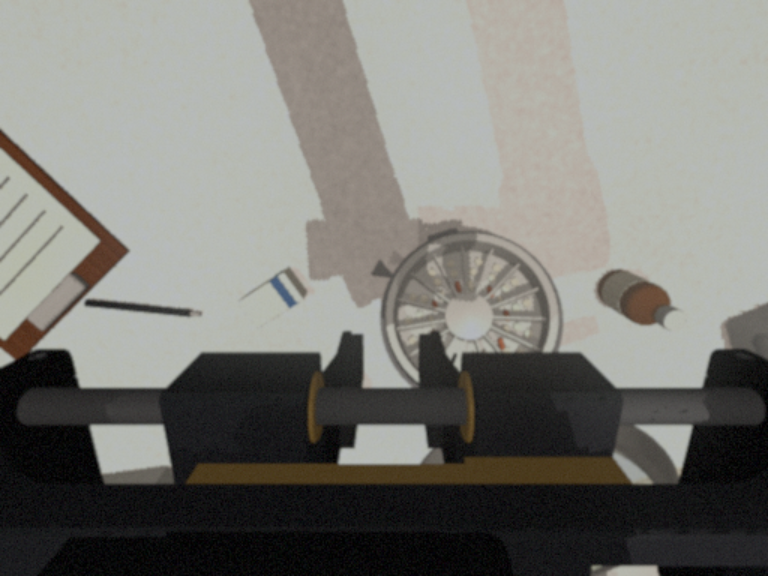

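```bash
cat >> h.py <<'E'
def overlay(tag,p,c,fx=4,x=X0):
    F=frame(x[3]);img=cv2.resize(np.clip(p[:,:,::-1]*1.5,0,255).astype(np.uint8),None,fx=fx,fy=fx,interpolation=cv2.INTER_CUBIC)
    t=np.linspace(0,2*np.pi,200)
    for rr,z,col in ((.084,0,(0,0,255)),(.076,0,(0,255,0)),(.026,-.012,(255,0,0))):
        X=x[:3]+np.stack([rr*np.cos(t),rr*np.sin(t),0*t+z],1)@F.T
        cv2.polylines(img,[np.round((proj(X,c)+.5)*fx-.5).astype(int)],True,col,1)
    ptr=rim(-135);cv2.circle(img,tuple(np.round((proj(ptr,c)[0]+.5)*fx-.5).astype(int)),3,(255,0,255),-1)
    u,v=(proj(x[:3],c)[0]*fx).astype(int);a,b=max(v-260,0),max(u-300,0)
    cv2.imwrite(f"pics/ov_{tag}.png",img[a:a+520,b:b+640]);return np.array([b,a])
E
python3 - <<'E'
from h import *
z=np.load("pics/w_c.npz");overlay("c",z["p"],z)
E
```

```text
(no output)
```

View pics/ov_c.png

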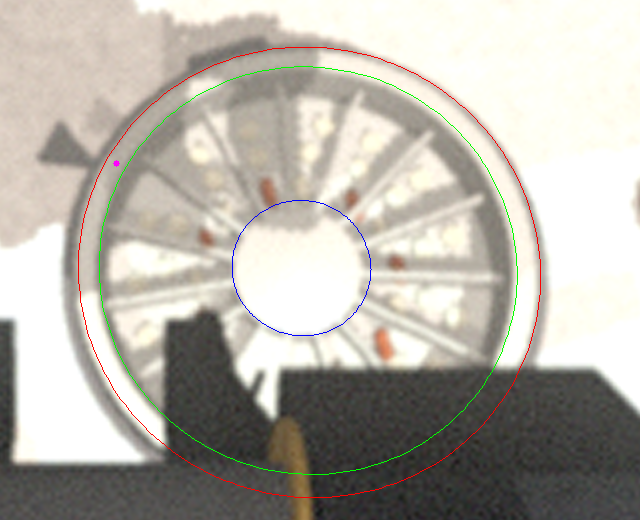

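The model rim overlays the picture well. Now I go down to pinch at −100°.

Call:
{"op": "move_arm", "data": {
  "series": [
    [-0.03, 0, 0.02, -0.07],
    [-0.06, -0.001, 0.06, -0.135],
    [-0.074, -0.001, 0.105, -0.135],
    [-0.074, -0.001, 0.15, -0.135],
    [-0.074, -0.001, 0.18, -0.135],
    [-0.074, -0.001, 0.2, -0.135],
    [-0.074, -0.001, 0.2, -0.135]
  ]
}}

```text
time: 6.05
ee_pos: [0.5684, -0.116, 0.1276]
eef_rot: [0.116, 0.993, 0.0, -0.002]
ft_force: [-0.6, 0.4, 0.3]
width: 0.024
```

```bash
python3 - <<'E'
from h import *
p,d,c=shot("d");overlay("d",p,c,3);print(lid_scene("d"))
for q in rows([tgt(-100)]):print(np.array(q))
E
```

```text
(np.int64(1146), np.float64(112.5))
t 6.15 p [ 0.5705 -0.1161  0.1313] ft [ 0.3 -0.2  0.3] w 0.0242 q7 1.32
jaw heading 76.7 toolz [ 0. -0. -1.]
[ 0.0001  0.0007  0.0332 -0.017 ]
```

View pics/ov_d.png

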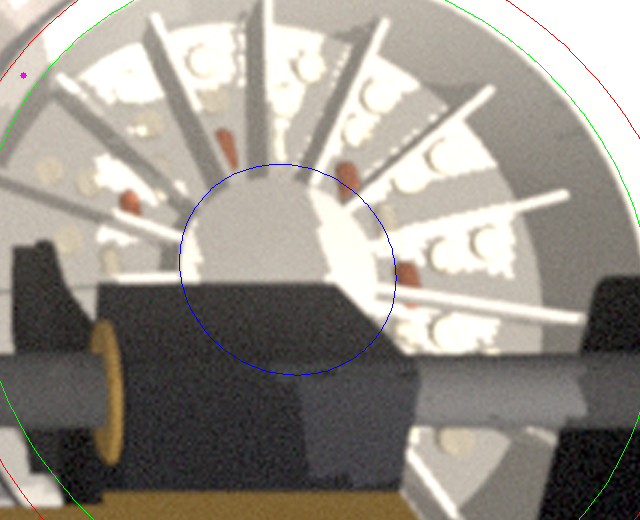

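View pics/scene_d.png

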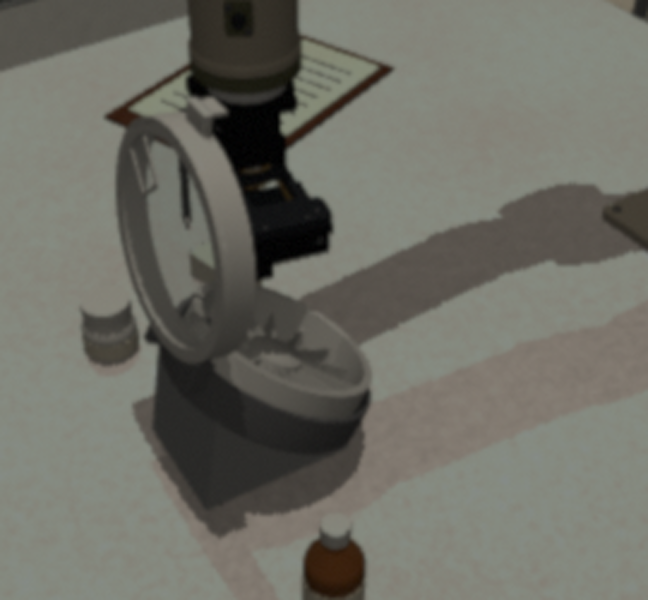

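Call:
{"op": "move_arm", "data": {
  "series": [
    [0, 0.0005, 0.012, -0.017],
    [0, 0.0005, 0.022, -0.017],
    [0, 0.0005, 0.03, -0.017],
    [0, 0.0005, 0.033, -0.017],
    [0, 0.0005, 0.033, -0.017]
  ]
}}

```text
time: 6.65
ee_pos: [0.57, -0.1156, 0.097]
eef_rot: [0.107, 0.994, 0.0, -0.0]
ft_force: [-0.8, -0.0, 0.2]
width: 0.0237
```

Call:
{"op": "move_arm", "data": {
  "series": [
    [0, 0, 0, 0],
    [0, 0, 0, 0],
    [0, 0, 0, 0],
    [0, 0, 0, 0]
  ],
  "claw": -1,
  "newtons": 10
}}

```text
time: 7.05
ee_pos: [0.5705, -0.1159, 0.0979]
eef_rot: [0.107, 0.994, -0.0, 0.0]
ft_force: [-0.6, -1.1, 1.5]
width: 0.0086
```

```bash
python3 - <<'E'
from h import *
A=np.arange(-105,-151,-5)
for a,q in zip([-100,*A],rows([tgt(a) for a in [-100,*A]])):print(a,np.array(q))
print(lid_scene("e"))
E
```

```text
t 7.05 p [ 0.5705 -0.1159  0.0979] ft [-0.6 -1.1  1.5] w 0.0086 q7 1.32
jaw heading 77.7 toolz [ 0.001 -0.    -1.   ]
-100 [ 0.      0.0005 -0.0002  0.001 ]
-105 [0.0061 0.0011 0.0032 0.078 ]
-110 [0.0121 0.0023 0.0066 0.155 ]
-115 [0.018  0.0041 0.0098 0.233 ]
-120 [0.0238 0.0065 0.0129 0.313 ]
-125 [0.0294 0.0094 0.0158 0.395 ]
-130 [0.0348 0.0129 0.0186 0.478 ]
-135 [0.0399 0.0169 0.0211 0.563 ]
-140 [0.0447 0.0214 0.0235 0.651 ]
-145 [0.0492 0.0263 0.0256 0.74  ]
-150 [0.0533 0.0317 0.0275 0.832 ]
(np.int64(1136), np.float64(112.0))
```

View pics/scene_e.png

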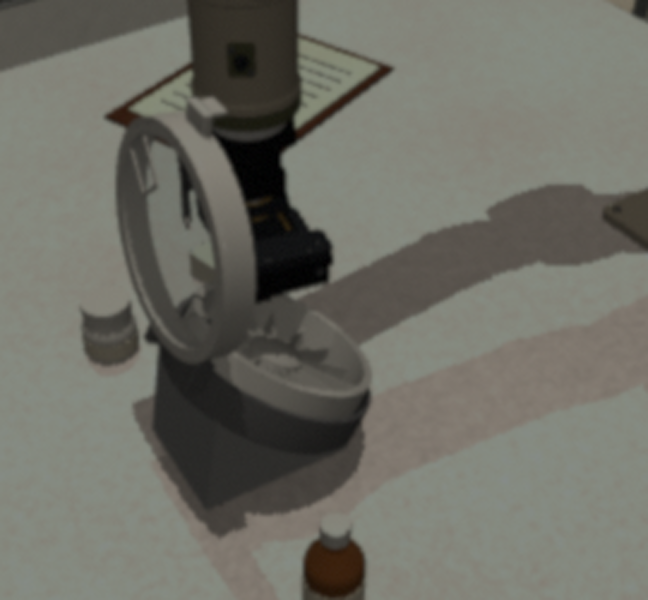

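Gripped at 8.6 mm, with the lid unaffected. Stroke from −100° to −150°.

Call:
{"op": "move_arm", "data": {
  "series": [
    [0.003, 0, 0.002, 0.04],
    [0.006, 0.001, 0.003, 0.078],
    [0.012, 0.002, 0.0066, 0.155],
    [0.018, 0.004, 0.0098, 0.233],
    [0.0238, 0.0062, 0.0129, 0.313],
    [0.0294, 0.0092, 0.0158, 0.395],
    [0.0348, 0.0127, 0.0186, 0.478],
    [0.0399, 0.0167, 0.0211, 0.563],
    [0.0447, 0.0212, 0.0235, 0.651],
    [0.0492, 0.0261, 0.0256, 0.74],
    [0.0515, 0.029, 0.0266, 0.787],
    [0.0533, 0.0315, 0.0275, 0.832],
    [0.0533, 0.0315, 0.0275, 0.832],
    [0.0533, 0.0315, 0.0275, 0.832]
  ]
}}

```text
time: 8.5
ee_pos: [0.5268, -0.0728, 0.0717]
eef_rot: [0.499, 0.867, 0.001, 0.002]
ft_force: [2.0, 1.6, 8.9]
width: 0.0113
```

```bash
python3 - <<'E'
from h import *
p,d,c=shot("f");overlay("f",p,c,2);print(lid_scene("f"))
p,d=imaging.camera("top");cv2.imwrite("pics/top_f.png",cv2.resize(p[120:235,185:385,::-1],(800,460),interpolation=cv2.INTER_CUBIC))
for q in rows([tgt(-150)]):print(np.array(q))
E
```

```text
(np.int64(1137), np.float64(112.0))
t 8.65 p [ 0.5268 -0.0728  0.0717] ft [0.5 2.  9. ] w 0.0113 q7 0.47
jaw heading 30.1 toolz [ 0.004  0.    -1.   ]
[ 0.0001 -0.0019  0.0014  0.001 ]
```

View pics/w_f.png

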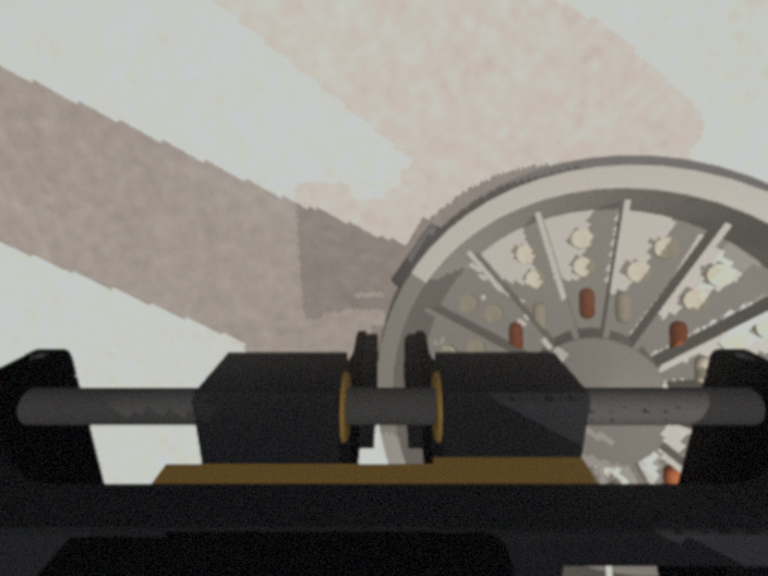

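View pics/top_f.png

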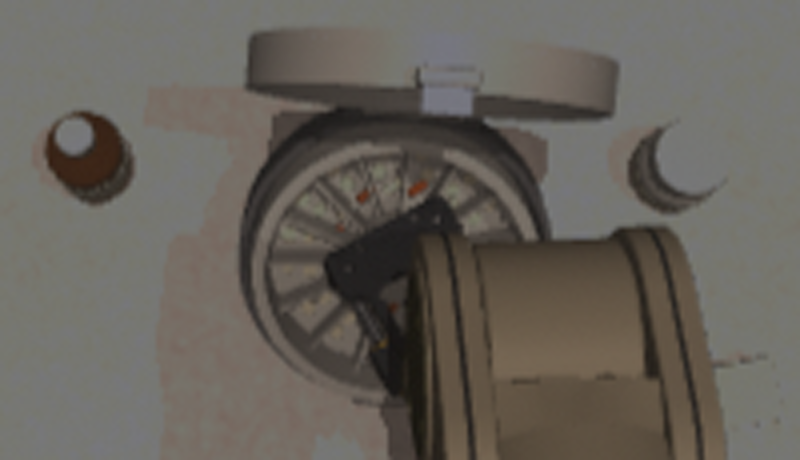

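Grip held (11 mm on the tilted wall). Now I release, lift and look.

Call:
{"op": "move_arm", "data": {
  "series": [
    [0, 0, 0, 0],
    [0, 0, 0, 0],
    [0, 0, 0, 0],
    [0, 0, -0.01, 0],
    [0, 0, -0.03, 0],
    [-0.01, -0.01, -0.07, -0.1],
    [-0.02, -0.02, -0.12, -0.2],
    [-0.02, -0.02, -0.17, -0.3],
    [-0.02, -0.02, -0.21, -0.3],
    [-0.02, -0.02, -0.21, -0.3],
    [-0.02, -0.02, -0.21, -0.3]
  ],
  "claw": -0.45
}}

```text
time: 9.75
ee_pos: [0.5179, -0.1008, 0.2814]
eef_rot: [0.364, 0.931, 0.0, 0.001]
ft_force: [-0.9, 0.1, -0.7]
width: 0.0237
```

```bash
python3 - <<'E'
from h import *
p,d,c=shot("g");print(overlay("g",p,c,4))
for q in rows([tgt(-100,.1),tgt(-100)]):print(np.array(q))
E
```

```text
[1041  464]
t 9.8 p [ 0.5173 -0.1008  0.28  ] ft [-0.9 -0.5 -0.3] w 0.0237 q7 0.89
jaw heading 47.3 toolz [-0. -0. -1.]
[-0.049   0.0255  0.0719 -0.531 ]
[-0.0491  0.0256  0.1819 -0.531 ]
```

View pics/ov_g.png

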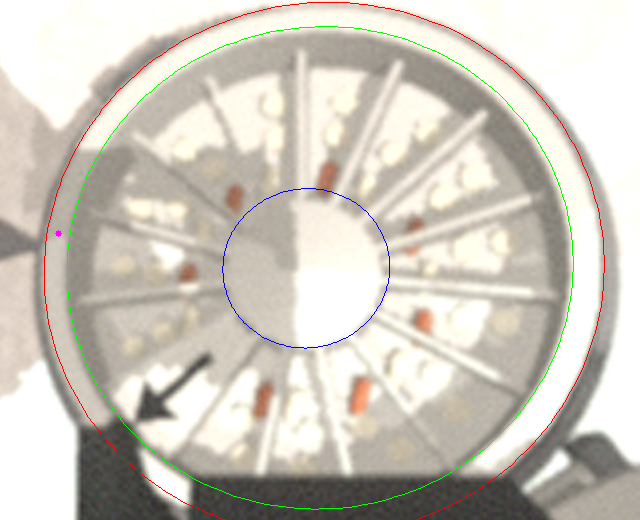

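```bash
python3 - <<'E'
from h import *
z=np.load("pics/w_g.npz");off=np.array([1041,464])
for q,h in (((138,418),-.018),((210,357),-.018)):
    px=(np.array(q)+off+.5)/4-.5;X=ray(px,z,X0[:3]+F0[:,2]*h,F0[:,2]);L=(X-X0[:3])@F0;print(np.hypot(L[0],L[1]).round(4),np.degrees(np.arctan2(L[1],L[0])).round(1))
E
```

```text
0.074 -84.6
0.0421 -83.6
```

Mark at about −84.5°, so about −50° remains. I repeat the stroke.

Call:
{"op": "move_arm", "data": {
  "series": [
    [-0.02, 0.01, 0.02, -0.14],
    [-0.035, 0.02, 0.04, -0.28],
    [-0.049, 0.0255, 0.06, -0.42],
    [-0.049, 0.0255, 0.09, -0.531],
    [-0.049, 0.0255, 0.12, -0.531],
    [-0.049, 0.0255, 0.145, -0.531],
    [-0.049, 0.0255, 0.165, -0.531],
    [-0.049, 0.0255, 0.178, -0.531],
    [-0.049, 0.0255, 0.182, -0.531],
    [-0.049, 0.0255, 0.182, -0.531]
  ]
}}

```text
time: 10.8
ee_pos: [0.5706, -0.1152, 0.0976]
eef_rot: [0.107, 0.994, 0.0, -0.001]
ft_force: [-0.1, 0.0, -0.3]
width: 0.0238
```

Call:
{"op": "move_arm", "data": {
  "series": [
    [0, 0, 0, 0],
    [0, 0, 0, 0],
    [0, 0, 0, 0],
    [0, 0, 0, 0]
  ],
  "claw": -1,
  "newtons": 10
}}

```text
time: 11.2
ee_pos: [0.5713, -0.116, 0.0988]
eef_rot: [0.108, 0.994, -0.0, 0.001]
ft_force: [-0.7, -2.1, 3.7]
width: 0.0088
```

```bash
python3 - <<'E'
from h import *
A=[-100,-105,-150]
for a,q in zip(A,rows([tgt(a) for a in A])):print(a,np.array(q))
print(lid_scene("h"))
E
```

```text
t 11.2 p [ 0.5713 -0.116   0.0988] ft [-0.7 -2.1  3.7] w 0.0088 q7 1.34
jaw heading 77.7 toolz [ 0.001 -0.001 -1.   ]
-100 [ 0.0008  0.0005  0.0008 -0.    ]
-105 [0.0069 0.0011 0.0042 0.076 ]
-150 [0.0542 0.0316 0.0284 0.831 ]
(np.int64(1148), np.float64(112.0))
```

Call:
{"op": "move_arm", "data": {
  "series": [
    [0.003, 0, 0.002, 0.04],
    [0.006, 0.001, 0.003, 0.078],
    [0.012, 0.002, 0.0066, 0.155],
    [0.018, 0.004, 0.0098, 0.233],
    [0.0238, 0.0062, 0.0129, 0.313],
    [0.0294, 0.0092, 0.0158, 0.395],
    [0.0348, 0.0127, 0.0186, 0.478],
    [0.0399, 0.0167, 0.0211, 0.563],
    [0.0447, 0.0212, 0.0235, 0.651],
    [0.0492, 0.0261, 0.0256, 0.74],
    [0.0515, 0.029, 0.0266, 0.787],
    [0.0533, 0.0315, 0.0275, 0.832],
    [0.0533, 0.0315, 0.0275, 0.832],
    [0.0533, 0.0315, 0.0275, 0.832]
  ]
}}

```text
time: 12.65
ee_pos: [0.5268, -0.0726, 0.0718]
eef_rot: [0.5, 0.866, 0.001, 0.001]
ft_force: [-0.7, -0.2, 7.7]
width: 0.0106
```

```bash
python3 - <<'E'
from h import *
p,d,c=shot("i")
cv2.imwrite("pics/w_ic.png",cv2.resize(np.clip(p[80:280,220:420,::-1]*1.3,0,255).astype(np.uint8),(600,600),interpolation=cv2.INTER_CUBIC))
print(rows([tgt(-150)]),proj(rim(-135),c))
E
```

```text
t 12.7 p [ 0.5269 -0.0726  0.0718] ft [-0.1  0.2  8.5] w 0.0113 q7 0.48
jaw heading 30.0 toolz [ 0.003  0.    -1.   ]
[[np.float64(-0.0), np.float64(-0.002), np.float64(0.0015), 0.0]] [[257.09797896 274.09914359]]
```

View pics/w_ic.png

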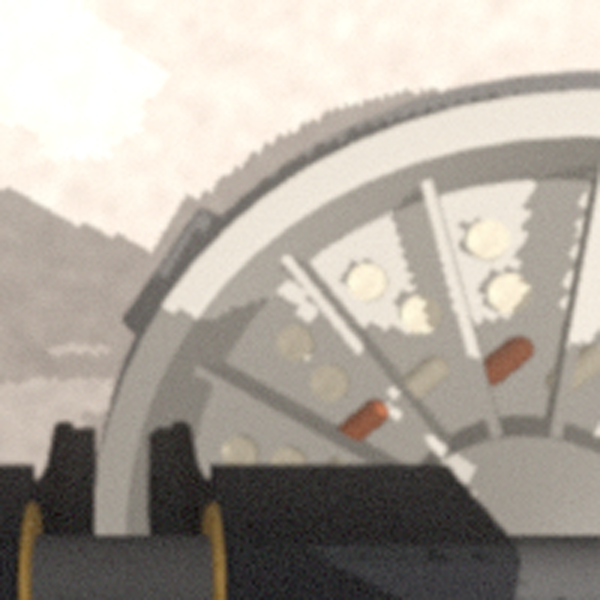

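Call:
{"op": "move_arm", "data": {
  "series": [
    [0, 0, 0, 0],
    [0, 0, 0, 0],
    [0, 0, 0, 0],
    [0, 0, -0.01, 0],
    [0, 0, -0.03, 0],
    [-0.01, -0.01, -0.07, -0.1],
    [-0.02, -0.02, -0.12, -0.24],
    [-0.02, -0.02, -0.16, -0.38],
    [-0.02, -0.02, -0.19, -0.52],
    [-0.02, -0.02, -0.2, -0.66],
    [-0.02, -0.02, -0.2, -0.7],
    [-0.02, -0.02, -0.2, -0.7],
    [-0.02, -0.02, -0.2, -0.7]
  ],
  "claw": -0.45
}}

```text
time: 14.0
ee_pos: [0.5182, -0.1004, 0.2706]
eef_rot: [0.173, 0.985, 0.0, 0.0]
ft_force: [-0.9, 0.0, -0.7]
width: 0.0239
```

```bash
python3 - <<'E'
from h import *
p,d,c=shot("j");print(overlay("j",p,c,5))
rows([])
E
```

```text
[1333  795]
t 14.05 p [ 0.5181 -0.1004  0.2704] ft [ 0.5  0.4 -0.1] w 0.0241 q7 1.29
jaw heading 70.1 toolz [-0.  0. -1.]
```

View pics/ov_j.png

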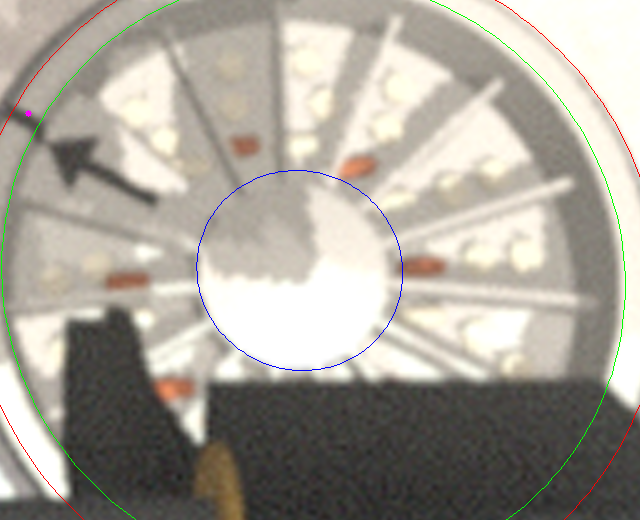

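```bash
python3 - <<'E'
from h import *
z=np.load("pics/w_j.npz");p=z["p"]
u0,v0=235,150
im=cv2.resize(np.clip(p[v0:v0+70,u0:u0+90,::-1]*1.5,0,255).astype(np.uint8),None,fx=8,fy=8,interpolation=cv2.INTER_CUBIC)
cv2.imwrite("pics/j8.png",im)
print((proj(np.array([rim(-135),rim(-135,.084),rim(-135,.076),rim(-135,.11,-.019),X0[:3]]),z)-[u0,v0]+.5)*8-.5)
E
```

```text
[[297.51495874 252.85215423]
 [276.68129529 241.52500662]
 [318.45341551 264.2362774 ]
 [161.91976656 199.17982017]
 [737.29918342 491.96040533]]
```

View pics/j8.png

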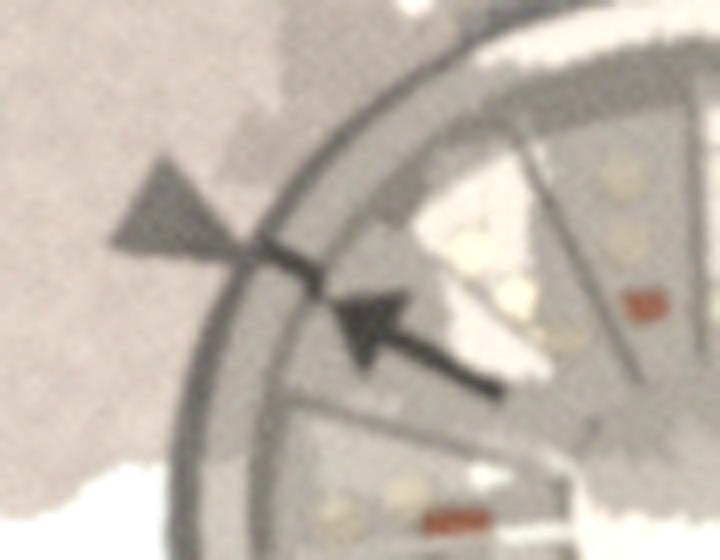

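The groove sits at (262,242)–(320,285) in the crop. The nib's axis and the groove are both shifted ~2 mm the same way from the model, so they face each other within ~0.5 mm. The tray is free and the lid is open. Next I plan the lid closing from behind.

```bash
cat >> h.py <<'E'
def lidtgt(thdeg,s=.15,half=.010,extra=0.0):
    th=np.radians(thdeg);u=np.array([-np.cos(th),0,np.sin(th)]);n=np.array([np.sin(th),0,np.cos(th)])
    C=X0[:3]+F0@(np.array([.098,0,-.014])+s*u+(.021+extra)*n)
    nx=(F0@n)[:2]@F0[:2,0]
    k=np.clip((thdeg-30)/4,-1,1)
    f=np.array([np.cos(X0[3]),np.sin(X0[3]),0]);return C+half*k*f
E
python3 - <<'E'
from h import *
print("hinge",rim(0,.098,-.014))
P=lidtgt(112,extra=.03);print(P)
for q in rows([((.52,-.10,.42),None),((P[0],P[1],.42),86.35),(P,86.35)]):print(np.array(q))
E
```

```text
hinge [ 0.67928412 -0.04334819  0.15187565]
[ 0.71883142 -0.04587077  0.30751364]
t 14.05 p [ 0.5181 -0.1004  0.2704] ft [ 0.5  0.4 -0.1] w 0.0241 q7 1.29
jaw heading 70.1 toolz [-0.  0. -1.]
[-0.0016  0.001  -0.1496  0.    ]
[-0.17    0.1197 -0.1496 -0.284 ]
[-0.17    0.1197 -0.0371 -0.284 ]
```

Call:
{"op": "move_arm", "data": {
  "series": [
    [0, 0, -0.04, 0],
    [0, 0, -0.08, 0],
    [0, 0, -0.12, 0],
    [0, 0, -0.15, -0.05],
    [-0.03, 0.02, -0.155, -0.1],
    [-0.065, 0.04, -0.155, -0.18],
    [-0.1, 0.065, -0.155, -0.25],
    [-0.135, 0.09, -0.155, -0.284],
    [-0.17, 0.11, -0.155, -0.284],
    [-0.19, 0.126, -0.155, -0.284],
    [-0.19, 0.126, -0.155, -0.284],
    [-0.19, 0.126, -0.155, -0.284],
    [-0.19, 0.126, -0.155, -0.284]
  ],
  "claw": -1,
  "newtons": 20
}}

```text
time: 15.35
ee_pos: [0.7392, -0.0471, 0.4266]
eef_rot: [0.032, 0.999, -0.0, 0.001]
ft_force: [0.1, -0.8, 0.8]
width: 0.0004
```

```bash
python3 - <<'E'
from h import *
P=lidtgt(112,extra=.025)
for q in rows([(P,86.35)]):print(np.array(q))
print(lid_scene("k"))
E
```

```text
t 15.35 p [ 0.7392 -0.0471  0.4266] ft [ 0.1 -0.8  0.8] w 0.0004 q7 1.42
jaw heading 86.3 toolz [ 0.001 -0.    -1.   ]
[ 0.0255 -0.      0.1197 -0.    ]
(np.int64(1153), np.float64(112.0))
```

View pics/scene_k.png

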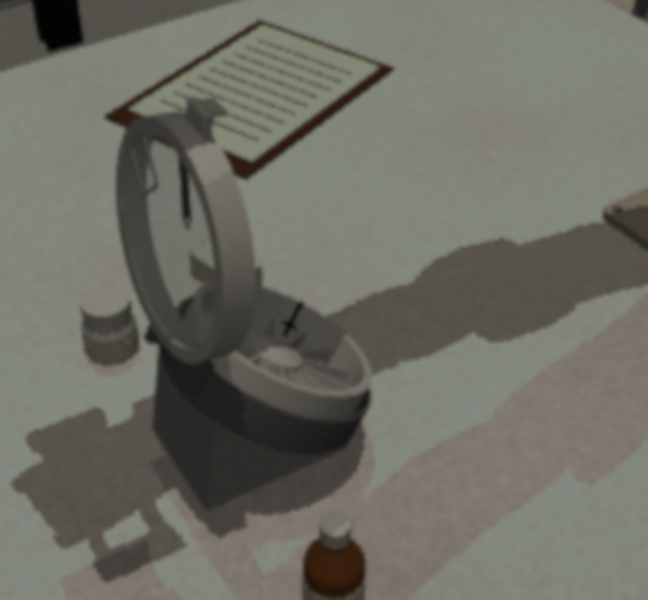

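Lid still at 112°, unaffected. Lowering behind it.

Call:
{"op": "move_arm", "data": {
  "series": [
    [0, 0, 0.035, 0],
    [0, 0, 0.07, 0],
    [0, 0, 0.1, 0],
    [0.01, 0, 0.118, 0],
    [0.02, 0, 0.12, 0],
    [0.025, 0, 0.12, 0],
    [0.025, 0, 0.12, 0]
  ]
}}

```text
time: 16.1
ee_pos: [0.7142, -0.0457, 0.3078]
eef_rot: [0.032, 0.999, -0.0, 0.001]
ft_force: [0.3, 1.0, 0.2]
width: 0.0003
```

```bash
python3 - <<'E'
from h import *
A=np.arange(112,40,-4)
for a,q in zip(A,rows([(lidtgt(a),86.35) for a in A])):print(a,np.array(q))
print(lid_scene("l"))
E
```

```text
t 16.1 p [ 0.7142 -0.0457  0.3078] ft [0.3 1.  0.2] w 0.0003 q7 1.38
jaw heading 86.3 toolz [ 0.003 -0.001 -1.   ]
112 [ 0.0251  0.0002  0.0044 -0.    ]
108 [ 0.0357  0.0002  0.0047 -0.    ]
104 [ 0.0462  0.0002  0.0058 -0.    ]
100 [ 0.0566  0.0002  0.0076 -0.    ]
96 [ 0.0669  0.0002  0.0101 -0.    ]
92 [ 0.0769  0.0002  0.0134 -0.    ]
88 [ 0.0868  0.0002  0.0173 -0.    ]
84 [ 0.0963  0.0002  0.0219 -0.    ]
80 [ 0.1054  0.0002  0.0272 -0.    ]
76 [ 0.1142  0.0002  0.0331 -0.    ]
72 [ 0.1226  0.0002  0.0396 -0.    ]
68 [ 0.1304  0.0002  0.0466 -0.    ]
64 [ 0.1378  0.0002  0.0542 -0.    ]
60 [ 0.1446  0.0002  0.0623 -0.    ]
56 [ 0.1508  0.0002  0.0709 -0.    ]
52 [ 0.1565  0.0002  0.0798 -0.    ]
48 [ 0.1614  0.0002  0.0891 -0.    ]
44 [ 0.1658  0.0002  0.0988 -0.    ]
(np.int64(1152), np.float64(112.5))
```

View pics/scene_l.png

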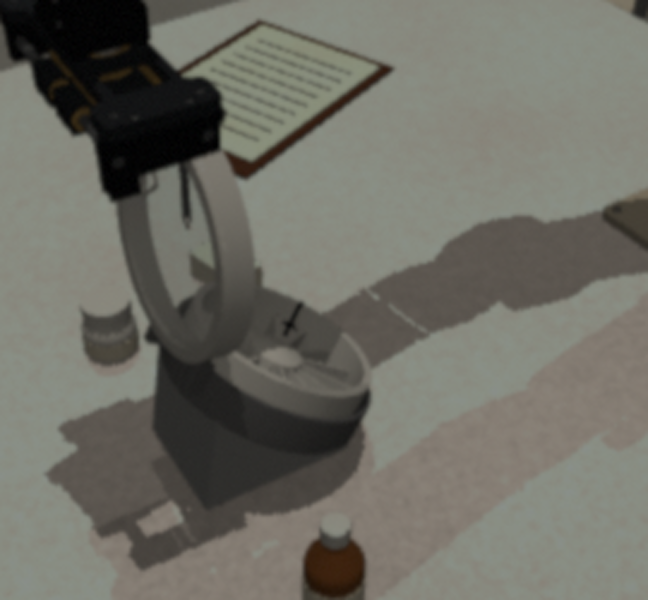

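Call:
{"op": "move_arm", "data": {
  "series": [
    [0.008, 0, 0.002, 0],
    [0.016, 0, 0.003, 0],
    [0.022, 0, 0.004, 0],
    [0.027, 0, 0.0045, 0],
    [0.033, 0, 0.0047, 0],
    [0.039, 0, 0.005, 0],
    [0.0462, 0, 0.0058, 0],
    [0.0566, 0, 0.0076, 0],
    [0.0669, 0, 0.0101, 0],
    [0.0769, 0, 0.0134, 0],
    [0.0868, 0, 0.0173, 0],
    [0.0868, 0, 0.0173, 0]
  ]
}}

```text
time: 17.35
ee_pos: [0.627, -0.0396, 0.2881]
eef_rot: [0.031, 1.0, -0.0, -0.0]
ft_force: [0.1, 0.9, -0.1]
width: 0.0004
```

```bash
python3 - <<'E'
from h import *
A=np.arange(84,12,-4)
for a,q in zip(A,rows([(lidtgt(a),86.35) for a in A])):print(a,np.array(q))
print(lid_scene("m"))
E
```

```text
t 17.35 p [ 0.627  -0.0396  0.2881] ft [ 0.1  0.9 -0.1] w 0.0004 q7 1.38
jaw heading 86.4 toolz [-0.001 -0.001 -1.   ]
84 [ 0.0087 -0.0004  0.0026  0.001 ]
80 [ 0.0179 -0.0003  0.0079  0.001 ]
76 [ 0.0267 -0.0003  0.0138  0.001 ]
72 [ 0.035  -0.0003  0.0203  0.001 ]
68 [ 0.0428 -0.0003  0.0274  0.001 ]
64 [ 0.0502 -0.0003  0.035   0.001 ]
60 [ 0.0569 -0.0003  0.0431  0.001 ]
56 [ 0.0631 -0.0003  0.0517  0.001 ]
52 [ 0.0687 -0.0003  0.0606  0.001 ]
48 [ 0.0737 -0.0003  0.07    0.001 ]
44 [ 0.078  -0.0002  0.0796  0.001 ]
40 [ 0.0816 -0.0002  0.0896  0.001 ]
36 [ 0.0845 -0.0002  0.0997  0.001 ]
32 [ 0.0917 -0.0002  0.1101  0.001 ]
28 [ 0.1031 -0.0002  0.1206  0.001 ]
24 [ 0.1088 -0.0002  0.1311  0.001 ]
20 [ 0.1088 -0.0002  0.1417  0.001 ]
16 [ 0.1081 -0.0002  0.1522  0.001 ]
(np.int64(1015), np.float64(87.5))
```

View pics/scene_m.png

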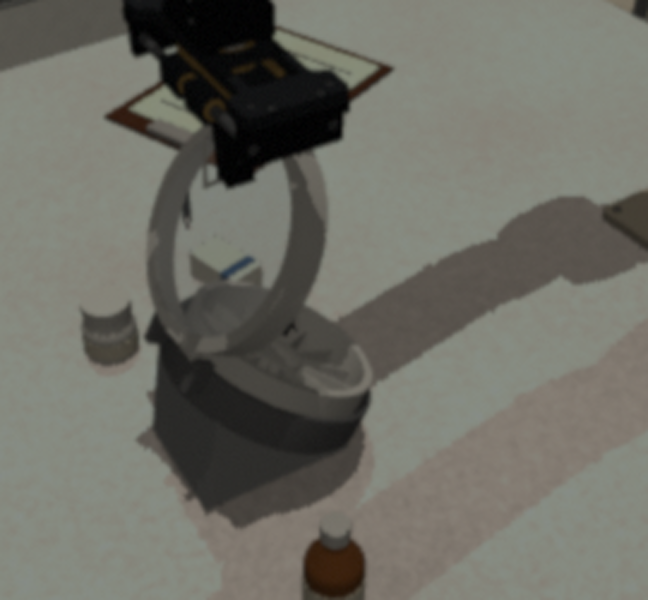

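Works as planned: the lid is at 87.5° and tracking. I continue down to about 30°.

Call:
{"op": "move_arm", "data": {
  "series": [
    [0.0087, 0, 0.0026, 0],
    [0.0179, 0, 0.0079, 0],
    [0.0267, 0, 0.0138, 0],
    [0.035, 0, 0.0203, 0],
    [0.0428, 0, 0.0274, 0],
    [0.0502, 0, 0.035, 0],
    [0.0569, 0, 0.0431, 0],
    [0.0631, 0, 0.0517, 0],
    [0.0687, 0, 0.0606, 0],
    [0.0737, 0, 0.07, 0],
    [0.078, 0, 0.0796, 0],
    [0.0816, 0, 0.0896, 0],
    [0.0845, 0, 0.0997, 0],
    [0.0917, 0, 0.1101, 0],
    [0.0917, 0, 0.1101, 0]
  ]
}}

```text
time: 18.9
ee_pos: [0.5353, -0.0338, 0.1764]
eef_rot: [0.031, 1.0, -0.0, -0.001]
ft_force: [-0.3, 0.3, -0.3]
width: 0.0003
```

```bash
python3 - <<'E'
from h import *
A=np.arange(30,-3,-3)
for a,q in zip(A,rows([(lidtgt(a),86.35) for a in A])):print(a,np.array(q))
print(lid_scene("n"))
E
```

```text
t 18.9 p [ 0.5353 -0.0338  0.1764] ft [-0.3  0.3 -0.3] w 0.0003 q7 1.4
jaw heading 86.4 toolz [-0.003  0.    -1.   ]
30 [ 0.0057 -0.0004  0.0036  0.001 ]
27 [ 0.014  -0.0004  0.0115  0.001 ]
24 [ 0.017  -0.0003  0.0194  0.001 ]
21 [ 0.017  -0.0003  0.0273  0.001 ]
18 [ 0.0167 -0.0003  0.0352  0.001 ]
15 [ 0.0159 -0.0003  0.0431  0.001 ]
12 [ 0.0147 -0.0003  0.051   0.001 ]
9 [ 0.0131 -0.0003  0.0587  0.001 ]
6 [ 0.0111 -0.0003  0.0664  0.001 ]
3 [ 0.0087 -0.0004  0.074   0.001 ]
0 [ 0.0059 -0.0004  0.0814  0.001 ]
(np.int64(567), np.float64(32.5))
```

View pics/scene_n.png

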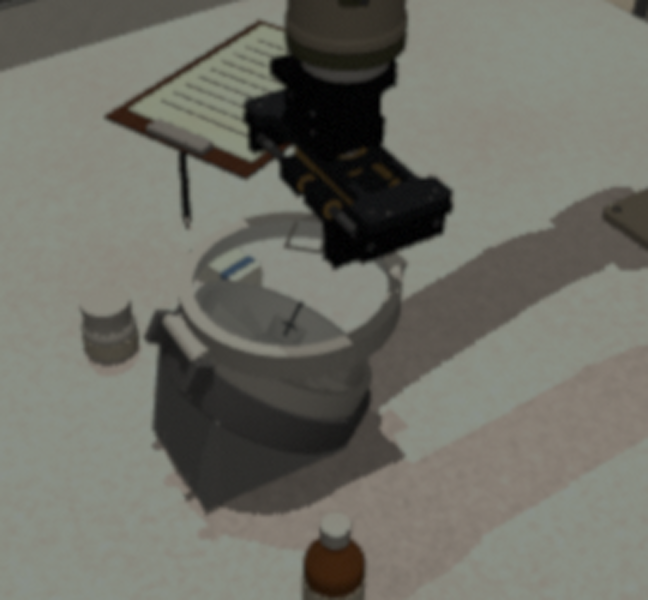

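Lid at 32.5°. I press down to about 5°, then finish slowly.

Call:
{"op": "move_arm", "data": {
  "series": [
    [0.003, 0, 0.0036, 0],
    [0.006, 0, 0.0115, 0],
    [0.006, 0, 0.0194, 0],
    [0.006, 0, 0.0273, 0],
    [0.006, 0, 0.0352, 0],
    [0.006, 0, 0.0431, 0],
    [0.006, 0, 0.051, 0],
    [0.006, 0, 0.0587, 0],
    [0.006, 0, 0.065, 0],
    [0.006, 0, 0.07, 0],
    [0.006, 0, 0.073, 0],
    [0.006, 0, 0.073, 0]
  ]
}}

```text
time: 20.15
ee_pos: [0.5305, -0.0335, 0.1047]
eef_rot: [0.031, 1.0, -0.0, -0.0]
ft_force: [-0.7, 0.0, -0.2]
width: 0.0007
```

```bash
python3 - <<'E'
from h import *
for q in rows([(lidtgt(0),86.35)]):print(np.array(q))
print(lid_scene("o"))
E
```

```text
t 20.15 p [ 0.5305 -0.0335  0.1047] ft [-0.7  0.  -0.2] w 0.0007 q7 1.37
jaw heading 86.4 toolz [-0.001 -0.    -1.   ]
[ 0.0012 -0.0004  0.0097  0.001 ]
(np.int64(76), np.float64(51.0))
```

View pics/scene_o.png

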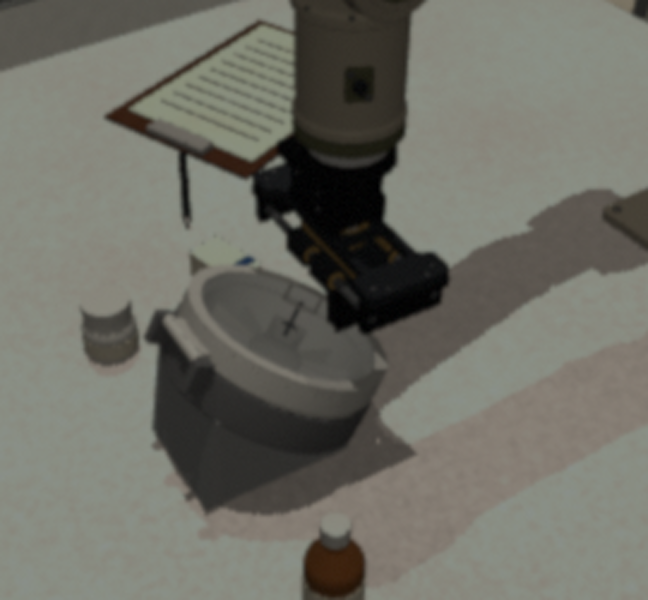

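Call:
{"op": "move_arm", "data": {
  "series": [
    [0, 0, 0.002, 0],
    [0, 0, 0.004, 0],
    [0, 0, 0.006, 0],
    [0, 0, 0.008, 0],
    [0, 0, 0.009, 0],
    [0, 0, 0.009, 0]
  ]
}}

```text
time: 20.8
ee_pos: [0.5308, -0.0335, 0.0962]
eef_rot: [0.031, 1.0, -0.0, 0.0]
ft_force: [0.4, -0.4, 1.1]
width: 0.0004
```

Call:
{"op": "move_arm", "data": {
  "series": [
    [0, 0, 0.001, 0],
    [0, 0, 0.002, 0],
    [0, 0, 0.002, 0]
  ]
}}

```text
time: 21.1
ee_pos: [0.5312, -0.0335, 0.0955]
eef_rot: [0.031, 1.0, -0.0, 0.001]
ft_force: [-5.8, -0.3, 14.4]
width: 0.0004
```

Force rose to 15 N at the expected shut height, so the lid is on its stop. Retreat and check.

Call:
{"op": "move_arm", "data": {
  "series": [
    [0, 0, -0.01, 0],
    [0, 0, -0.03, 0],
    [0, 0, -0.07, 0],
    [0, 0, -0.12, 0],
    [0.02, 0.03, -0.16, 0],
    [0.05, 0.06, -0.18, 0],
    [0.09, 0.08, -0.18, 0],
    [0.13, 0.1, -0.18, 0],
    [0.16, 0.13, -0.18, 0],
    [0.16, 0.17, -0.18, 0],
    [0.16, 0.2, -0.18, 0],
    [0.16, 0.2, -0.18, 0],
    [0.16, 0.2, -0.18, 0]
  ]
}}

```text
time: 22.4
ee_pos: [0.3833, 0.1764, 0.2741]
eef_rot: [0.031, 1.0, -0.0, -0.0]
ft_force: [0.5, -1.4, -0.3]
width: 0.0005
```

```bash
python3 - <<'E'
from h import *
rows([])
p,d=imaging.camera("top");c=imaging.get_calibration("top")
cv2.imwrite("pics/top_z.png",cv2.resize(np.clip(p[110:250,185:385,::-1]*1.5,0,255).astype(np.uint8),None,fx=4,fy=4,interpolation=cv2.INTER_CUBIC))
p2,d2=imaging.camera("scene");c2=imaging.get_calibration("scene")
cv2.imwrite("pics/scene_z.png",cv2.resize(p2[40:290,130:400,::-1],None,fx=2.4,fy=2.4,interpolation=cv2.INTER_CUBIC))
for dd,cc in((d,c),(d2,c2)):
    L=(cloud(dd,cc)-X0[:3])@F0-np.array([.098,0,-.014]);s=-L[...,0]
    rr=np.hypot(s-.0975,L[...,1])
    m=(dd>0)&(abs(L[...,2]-.02)<.02)&(rr<.09)&(rr>.078)
    A=np.stack([s[m],0*s[m]+1],1);k=np.linalg.lstsq(A,L[...,2][m],rcond=None)[0];print("frame face: slope,h0",k,m.sum(),np.median(L[...,2][m]))
    m=(dd>0)&(s>.192)&(s<.208)&(abs(L[...,1])<.016)&(abs(L[...,2])<.03);print("tab h",np.percentile(L[...,2][m],[5,50,95]),m.sum())
print((proj(np.array([rim(-135),rim(-135,.09,-.019)]),c)-[185,110]+.5)*4-.5)
for (x,y) in((.6632,.1417),(.668,-.206),(.52,-.237)):pass
E
```

```text
t 22.4 p [0.3833 0.1764 0.2741] ft [ 0.5 -1.4 -0.3] w 0.0005 q7 1.09
jaw heading 86.5 toolz [-0. -0. -1.]
frame face: slope,h0 [0.01731061 0.01875283] 1217 0.02115944799417702
tab h [0.00228291 0.00521128 0.00681868] 24
frame face: slope,h0 [0.02247883 0.01742236] 724 0.020767446461348676Traceback (most recent call last):
  File "<stdin>", line 12, in <module>
    return _quantile_unchecked(
        a, q, axis, out, overwrite_input, method, keepdims, weights)
    return _ureduce(a,
                    func=_quantile_ureduce_func,
    ...<5 lines>...
                    overwrite_input=overwrite_input,
                    method=method)
    r = func(a, **kwargs)
    result = _quantile(arr,
                       quantiles=q,
    ...<2 lines>...
                       out=out,
                       weights=wgt)
    slices_having_nans = np.isnan(arr[-1, ...])
                                  ~~~^^^^^^^^^
IndexError: index -1 is out of bounds for axis 0 with size 0
```

View pics/top_z.png

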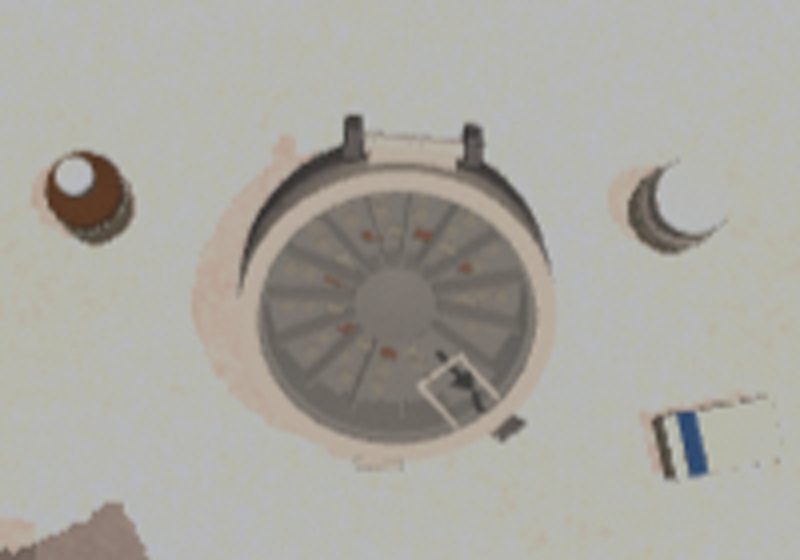

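View pics/scene_z.png

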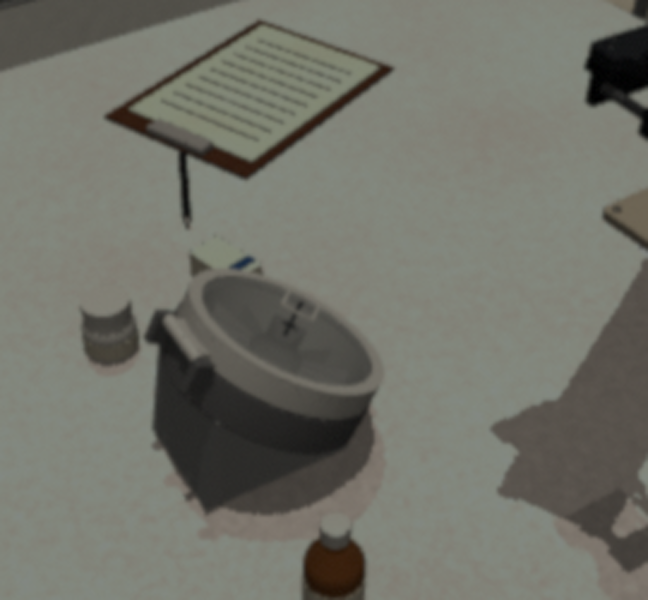

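The lid face is within about 1 mm of its shut plane. Through the window the arrow and groove at (480,402) point at the nib (510,428). Bottle, jar and carton have not moved. Handing in.

```bash
python3 - <<'E'
from bench import r
print(r.close_job())
E
```

```text
the job is handed in; nothing more can be done
None
```

I turned the tray until the groove faced the pointer, closed the lid fully, and handed the job in at about 22.5 s of the 72 s allowed. No verdict was reported.

**What I did**
- I nudged the lid slightly further open, to about 1.95 rad, to make room for the gripper.
- I pinched the rim on the right side and turned the tray clockwise in two gentle strokes, about 99° in all, then let go.
- I pushed the lid over from behind with closed fingers at about 0.7 rad/s and pressed it onto its stop.

**Last checks**
- **Groove:** before closing, the wrist camera showed the groove and the pointer's axis in line to within about 0.5 mm. Through the shut lid, the arrow and groove still point at it by eye.
- **Lid:** the force rose sharply to about 15 N at the expected shut height. The face of the lid was within about 1 mm of its shut plane.
- **Neighbours:** the bottle, jar and carton look unmoved in the top view, and the arm was clear of everything.

**Checks that disagreed or failed**
- A slope fit to the depth image gave a lid angle of about 0.02 rad, while the height and contact readings suggest about 0. Both are under the 0.03 rad limit.
- A check of the tab's height from the scene camera found no usable points and stopped that script; the top camera had already given a height consistent with shut.

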